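# Put the handset away and latch the radio locker

### The arm

A 6-joint arm with a two-finger parallel gripper is mounted at the origin on the work surface. World frame = base frame: x ahead of the robot, y to its left, z up, the work surface at z = 0. Lengths are in mm, angles in rad, forces in N, time in s.
With the tool pointing down it reaches from about 350 to 775 mm from the base axis. Payload 7.3 kg.
Tool frame: the origin (TCP) lies on the centre line of the jaws, within the pads' length; the fingertips stand 22 mm ahead of it and the grasp point (between the pads) lies 3 mm ahead of it; z points along the fingers, y is the direction in which the jaws open and shut (so a half turn about z gives the same grasp; the last joint's range is limited). The gripper opens to 92 mm and grips with 3 to 60 N. Pads are 19 mm wide; open, the fingers measure 130 mm over their backs; the gripper's body (75 mm by 190 mm) begins 47 mm behind the grasp point.
Start: joints at [-1.434, 0.342, 1.524, -0, 1.275, -0.146], TCP at [146.521, -504.157, 248.741] pointing down, gripper open.
Joint ranges: [-2.53, 2.53], [-0.77, 2.02], [0.04, 2.7], [-1, 4.14], [0.28, 2.66], [-3.11, 3.11]. Speed limits (rad/s): [2.57, 2.57, 3.14, 3.14, 3.14, 3.14].

### API

Orientations are given as [roll, pitch, yaw] about the fixed x, y, z axes, in that order (R = Rz(yaw) Ry(pitch) Rx(roll)).
In Python, from plant import get_obs, capture, bot, spot_in gives the robot as it stands.
- The arm moves only by the shell command python3 -m handwheel 'ROWS' [OPENING]. ROWS is JSON, a list of rows, each a list of 2 entries, a list of its own where there are three numbers: the shift along the world's x, y, z in mm, then the turn, a rotation vector about the world's x, y, z in rad. In form: [[[x, y, z], [wx, wy, wz]], ...]. A call has 1 to 12 rows; each row shifts and turns the commanded pose from where the row before left it; what a row does not reach is not made up. A row lasts 1/8 s, in which the tool goes at most 62.5 mm and 10.7 degrees, less where a joint would pass 70% of its speed; a pose out of reach is approached as far as the arm can. A call is refused whole if a number of a shift passes 62.5 or a number of a turn 0.188, either way. A call with a gripper value outside its range is refused whole. OPENING is the closure, from 0 (fully open) to 1 (shut), set as the call begins (- or left out, the last holds). The fingers move at their own pace and stop on an object; the grip force is fixed at half the most. Time passes only in rows, so rows that do not move let the fingers close. It gives the time, the measured TCP pose, the force and the opening at its end, in the units of the state.
- get_obs(): the state, without advancing time (a new reading comes with each control period).
- capture(name): name is "scene" or "top" or "wrist"; returns a dict with "img" (384x512x3 uint8, red, green, blue), "fx", "fy", "cx", "cy" (pixels), "cam_to_world" (4x4, takes a point from camera to world coordinates). Camera axes: x right, y up, looking along -z (the intrinsics and any distortion apply to the point x, -y, -z); pixel columns grow to the right and rows downward; lengths in mm; the calibration is good to about 2 mm. A picture is of the moment at which its call begins. There is no depth.
- bot.close_job(): hands the job in, once; it reports no verdict.
Trained networks look in the newest picture that a camera, given by its name, has taken for a name from the list of things; names that differ only in an ending like _2 or _b are one class to them, and where a whole thing is asked for, a point or a joint stands for the part that bears it (a point fixed in the world has none). Each returns a list of dicts, best first, with "score" (0 to 1); they miss things now and then, are a little off and sometimes report something else, mostly with a low value. They report only what shows in the picture. A call takes as long as a camera call. They do not tell look-alikes from the thing itself.
- spot_in(thing, camera): "xyz" ([x, y, z] in mm, in the coordinates of the camera as it stood for that picture, good to about 4 mm: the middle of the surface that is visible of it).
The state is a dict: "time": time; "joint_positions": joint angles; "dq": joint speeds; "tau": joint torques, N m; "tool_pos": TCP position; "tcp_rot": TCP orientation; "contact_force": force on the tool from outside, world axes, zero at the start; "moment": the same for the moment, N m; "grip_width": finger opening in mm.
Only numpy, scipy, OpenCV 4.12 (cv2) and the standard library are available. Lean on these libraries where they do the work, as an engineer would, in place of code of your own. Each camera call takes 0.05 s, during which the arm holds its last target. There are 200 camera calls.

### The job

Put the yellow radio handset away: lay it keys up in the pulled-out tray of the grey desk locker, slide the tray fully in, then push the green door shut until its sprung latch snaps over the strike and holds it. Be gentle: do not drop the radio or knock the locker, do not slam the door or lean on it with more than 18 N as it closes, and leave the other things on the desk where they are.

Things in the scene. Friction and masses are not known exactly. Their poses are not given: they have to be found in the camera images.
- radio: Yellow radio handset with dark screen, body 95 (x) x 40 (y) x 30 (z) mm, 0.2 kg or so, lying flat on its back with keys up; from its +x end a black antenna stub 12 mm thick sticks out 15 mm more. Origin at the centre of the body's underside.
- locker: Grey steel desk locker, fixed to the desk: 200 deep (x) x 210 wide (y) x 120 mm tall. Origin at the centre of its underside, z up; its open front looks along its own -x and is the plane x = -100 mm. A tray slides in it; a green door hangs on its front left (+y) edge.
- strike_foot (a point): Where the steel strike bracket is screwed to the locker's right side (bracket up to 119 mm high). The bracket reaches 23 mm out from that side and forward to 33 to 59 mm in front of the locker's front. It slides in slots: its depth differs from locker to locker by 26 mm, is not measured and must be felt.
- pin_root (a point): Where a red sprung pin, 12 mm thick, comes out of the locker's front (60 mm long, level). It pushes the door over the last 0.24 rad with 1 to 2 N and throws a door that is not latched back open to 0.24 rad or more.
- tray (a joint): How far the tray stands out of the locker towards the locker's -x, in m: 0 = fully in (its end stop), up to 0.165. Rubs with about 1.5 N and stays where it is left.
- tray_floor (a point): Centre of the tray's inner floor (on its upper side), axes as the locker's; moves with the tray. It lies 56 mm above the desk. The inside is 150 (x) x 132 (y) mm; side and rear walls are 20 mm high and 4 mm thick; the blue front plate is 6 mm thick, 140 mm wide, and rises 44 mm above the floor.
- tray_front (a point): Middle of the upper edge of the tray's front plate, on its outer face (100 mm above the desk). Push here, towards the locker's +x.
- door (a joint): Opening angle of the green door, rad: 0 = parallel to the locker's front, positive is open, at 1.57 it points along the locker's -x. Latched and let go it reads about 0 to 0.13, by the strike's depth; not latched it springs back to 0.24 or more. Light friction (about 0.06 N m): wide open it stays where it is left.
- door_push (a point): Place to push, on the outer face, 175 mm from the hinge, 95 mm above the desk. The pin and then the bolt's bevel resist, up to some 6 to 12 N here; then the bolt snaps out, the push drops, and 1 to 2 mm further the door meets a rubber buffer (about 8 N per mm). On letting go a latched door comes back 2 to 4 mm and holds.
- door_hinge (a point): Point on the vertical hinge axis, in the middle of the door's thickness, at the height of the door's top (118 mm above the desk). The point turns with the door: its own -y points from the hinge to the free edge, its -x out of the outer face.
- door_edge (a point): Top corner of the door's free edge, in the middle of its thickness. The door is 210 mm wide from the hinge to this edge, 12 mm thick, and reaches from 6 to 118 mm above the desk. The brass bolt, bevelled on its inner side, sticks 9 mm out beyond this edge, 92 to 116 mm above the desk.
- stapler: Bystander, leave alone: red stapler, 110 x 30 x 40 mm. Origin at the centre of its underside.
- notes: Bystander, leave alone: orange-topped block of note paper, 80 x 80 x 31 mm. Origin at the centre of its underside.
- mic: Bystander, leave alone: green-grey desk microphone on a gooseneck, foot 130 x 170 mm, 235 mm tall. Origin at the centre of its underside.
- bell: Bystander, leave alone: domed steel desk bell, 80 mm across, 50 mm tall. Origin at the centre of its underside.
- pencup: Bystander, leave alone: blue ceramic pen cup, 76 mm across, 100 mm tall. Origin at the centre of its underside.
- stamp: Bystander, leave alone: wooden hand stamp, 50 x 30 x 66 mm. Origin at the centre of its underside.
There are look-alikes about, which are no part of the job. What is meant by the radio is not purple, turquoise or white, and is the smaller of those in its own colour.

How it is judged (in metres and radians):
On the way, in this order (a step that is already met when the one before it is completed fails the run):
1. the radio lies keys up, let go, inside the tray (x of radio in the frame of tray_floor between -0.06 and 0.045 m and y of radio in the frame of tray_floor between -0.055 and 0.055 m and z of radio in the frame of tray_floor between -0.008 and 0.008 m and angle between radio's own z axis and vertical below 0.12 rad and contact force between the fingers and radio below 0.2 N and linear speed of radio below 0.03 m/s), for 0.2 s.
2. the tray is fully in with the radio in it, the door still open (x of radio in the frame of tray_floor between -0.06 and 0.045 m and y of radio in the frame of tray_floor between -0.055 and 0.055 m and z of radio in the frame of tray_floor between -0.008 and 0.008 m and angle between radio's own z axis and vertical below 0.12 rad and value of joint tray below 0.012 m and value of joint door above 0.5 rad), for 0.1 s.
3. the door is latched shut (x of radio in the frame of tray_floor between -0.06 and 0.045 m and y of radio in the frame of tray_floor between -0.055 and 0.055 m and z of radio in the frame of tray_floor between -0.008 and 0.008 m and angle between radio's own z axis and vertical below 0.12 rad and value of joint tray below 0.012 m and value of joint door below 0.16 rad), for 0.2 s.
At the end, for the whole second after the job is handed in: The radio lies keys up within the tray (tilt under 0.12 rad, at rest), the tray is within 12 mm of fully in, and the door is let go and stays latched below 0.16 rad, at rest (all of step 3 and linear speed of radio below 0.03 m/s and velocity of joint door between -0.05 and 0.05 rad/s); the robot touches nothing.
It fails at once if the robot pushes the closing door (last 0.35 rad) with more than 18 N (value of joint door below 0.35 rad and contact force between any of the fingers, the arm and locker above 18 N).
It fails at once if the robot knocks or presses the locker, its tray or its door with more than 35 N (contact force between any of the fingers, the arm and locker above 35 N).
It fails at once if the door is slammed: faster than 1.5 rad/s within the last 0.3 rad (value of joint door below 0.3 rad and velocity of joint door below -1.5 rad/s).
It fails at once if the radio is dropped or thrown (over 0.8 m/s, not held) (linear speed of radio above 0.8 m/s and contact force between the fingers and radio below 0.2 N).
It fails at once if a bystander is moved by more than 30 mm (distance of any of stapler, notes, mic, bell, pencup, stamp from where it was at the start of the episode above 0.03 m).
It also fails if it takes over 72 s, if anything falls off the work surface, if the arm or the gripper's body presses on something with over 40 N, if the wrist force passes 120 N, or if a joint passes its speed limit or range.

## Working session

There is one attempt and no reset: what is moved stays moved. The work goes in short steps, Python scripts to look and compute and a shell command to move; the robot and the scene stay as the last step left them, time stands still between calls to the robot, and variables do not carry over. Pictures are saved under pics/ and viewed, about 8 in all and at most 12, crops included, and the job is handed in when it is done.

```bash
ls; mkdir -p pics; cat > h.py <<'E'
import numpy as np,cv2
from plant import get_obs,capture,bot,spot_in
def snap(cam,fn=None):
    c=capture(cam)
    if fn: cv2.imwrite('pics/'+fn,cv2.cvtColor(c['img'],cv2.COLOR_RGB2BGR))
    return c
def w(c,p): return (np.array(c['cam_to_world'])@np.r_[p,1])[:3]
def ray(c,u,v,z):
    T=np.array(c['cam_to_world']); d=T[:3,:3]@np.array([(u-c['cx'])/c['fx'],-(v-c['cy'])/c['fy'],-1]); o=T[:3,3]
    return o+d*(z-o[2])/d[2]
def pix(c,P):
    T=np.array(c['cam_to_world']); q=T[:3,:3].T@(np.array(P)-T[:3,3]); return c['cx']+c['fx']*q[0]/-q[2], c['cy']-c['fy']*q[1]/-q[2]
def spots(c,cam,names):
    for n in names:
        for d in spot_in(n,cam)[:4]: print(cam,n,round(d['score'],2),w(c,d['xyz']).round(0), np.round(pix(c,w(c,d['xyz']))))
E
python3 - <<'E'
from h import *
for cam in('top','scene'):
    c=snap(cam,cam+'0.png'); print({k:c[k] for k in c if k!='img'})
    spots(c,cam,['radio','locker','tray_front','tray_floor','door','door_edge','door_hinge','strike_foot','pin_root']+(['mic','stapler','notes','bell','pencup','stamp'] if cam=='top' else []))
print(get_obs())
E
```

```text
pics
{'fx': 447.9573427271353, 'fy': 447.9573427271353, 'cx': 255.16458431384774, 'cy': 189.6601138089997, 'cam_to_world': array([[ 5.50104894e-02,  9.71692563e-01, -2.29755107e-01,
         1.11309659e+02],
       [-9.98485533e-01,  5.36951434e-02, -1.19779981e-02,
        -2.62474085e+01],
       [ 6.97801762e-04,  2.30066066e-01,  9.73174763e-01,
         1.68254381e+03],
       [ 0.00000000e+00,  0.00000000e+00,  0.00000000e+00,
         1.00000000e+00]])}
top radio 0.83 [ 513. -394.   32.] [358. 192.]
top radio 0.72 [ 766. -365.   27.] [350. 129.]
top radio 0.64 [ 370. -501.   42.] [387. 231.]
top radio 0.55 [ 326. -338.   27.] [342. 241.]
top locker 0.77 [626.  86. 117.] [232. 150.]
top locker 0.62 [ 798. -179.   60.] [304. 116.]
top locker 0.46 [636. 414.  37.] [148. 150.]
top tray_front 0.74 [527.  97.  59.] [228. 180.]
top tray_front 0.5 [625.  86. 119.] [232. 150.]
top tray_floor 0.79 [529.  95.  60.] [229. 179.]
top door 0.6 [504. 226.  92.] [192. 182.]
top door 0.57 [ 460. -219.   33.] [311. 203.]
top door_edge 0.67 [505. 224.  93.] [193. 181.]
top door_edge 0.42 [628.  8
[... 1710 characters left out ...]
 0.61 [730.  69. 118.] [303. 258.]
{'time': 1.3, 'joint_positions': array([-1.43402563e+00,  3.41975371e-01,  1.52410984e+00, -1.39524974e-05,
        1.27540632e+00, -1.46006018e-01]), 'dq': array([ 0.00060022,  0.0035788 ,  0.00062529, -0.00068036, -0.00176047,
        0.00081083]), 'tau': array([ 4.64322347e-04, -4.31134880e+01, -2.44474411e+01,  7.17072655e-02,
        4.83075972e-02,  6.51853441e-06]), 'tool_pos': array([ 146.50297106, -504.15457654,  248.74986091]), 'tcp_rot': array([3.14149454e+00, 2.79195416e-05, 2.82780779e-01]), 'contact_force': array([-0.52217808, -0.40784308,  1.13362154]), 'moment': array([ 0.00717528, -0.02238945,  0.00879868]), 'grip_width': 91.49404736388236}
```

```bash
python3 - <<'E'
import cv2
a=cv2.imread('pics/top0.png')[90:270,110:430]
cv2.imwrite('pics/topc.png',cv2.resize(a,None,fx=2.5,fy=2.5,interpolation=cv2.INTER_CUBIC))
E
```

```text
(no output)
```

View pics/topc.png

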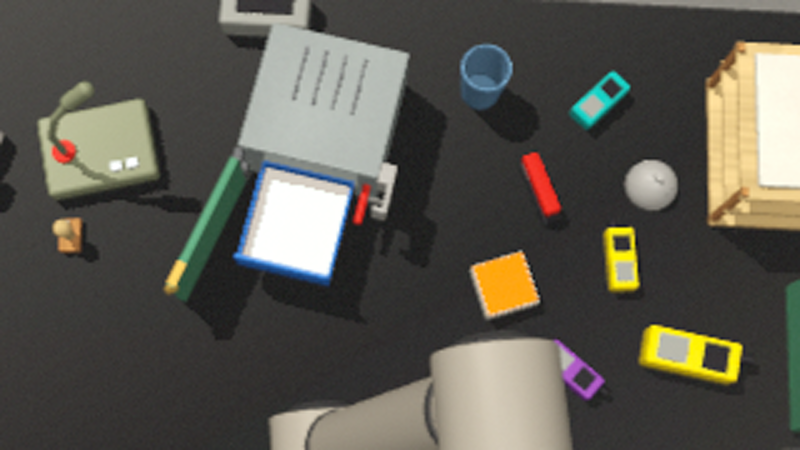

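View pics/scene0.png

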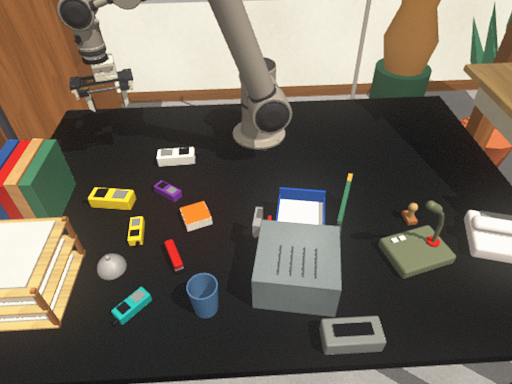

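Top view: small yellow radio at crop (621,260), i.e. full-picture pixel (358,194). The larger yellow one at (690,355) is a look-alike. The locker is at crop (320,100), turned some −12°. The door stands wide open at the left, and the strike and red pin are at the right. Next I go above the radio and work out the geometry.

```bash
python3 -m handwheel '[[[50,15,0],[0,0,0]],[[60,18,0],[0,0,0]],[[60,18,0],[0,0,0]],[[60,18,0],[0,0,0]],[[60,18,0],[0,0,0]],[[60,18,0],[0,0,0]],[[10,5,0],[0,0,0]],[[0,0,0],[0,0,0]],[[0,0,0],[0,0,0]]]' 0
python3 - <<'E'
from h import *
c=snap('wrist','w1.png'); spots(c,'wrist',['radio'])
t=snap('top','top1.png')
g=lambda x,y,z: ray(t,x/2.5+110,y/2.5+90,z).round(0)
for n,a in dict(rl=(277,25,120),rr=(408,53,120),fr=(382,178,120),fl=(240,148,120),trayFL=(237,257,100),trayFR=(330,283,100),hinge=(238,158,118),edge=(177,297,118)).items(): print(n,g(*a))
cv2.imwrite('pics/topL.png',cv2.resize(cv2.imread('pics/top1.png')[95:215,170:280],None,fx=5,fy=5,interpolation=cv2.INTER_CUBIC))
E
```

```text
time: 2.42
tool_pos: [504.5, -395.1, 248.8]
tcp_rot: [3.142, 0.001, 0.281]
contact_force: [1.2, -0.3, 0.4]
grip_width: 91.6
wrist radio 0.91 [ 329. -347.   32.] [183. 287.]
wrist radio 0.63 [ 522. -403.   35.] [268. 156.]
wrist radio 0.62 [ 384. -495.   47.] [307. 285.]
rl [819. 141. 120.]
rr [785. -58. 120.]
fr [588. -29. 120.]
fl [622. 181. 120.]
trayFL [463. 175. 100.]
trayFR [432.  38. 100.]
hinge [607. 183. 118.]
edge [396. 253. 118.]
```

View pics/w1.png

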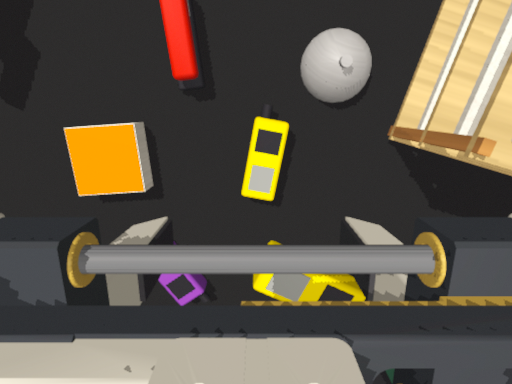

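View pics/topL.png

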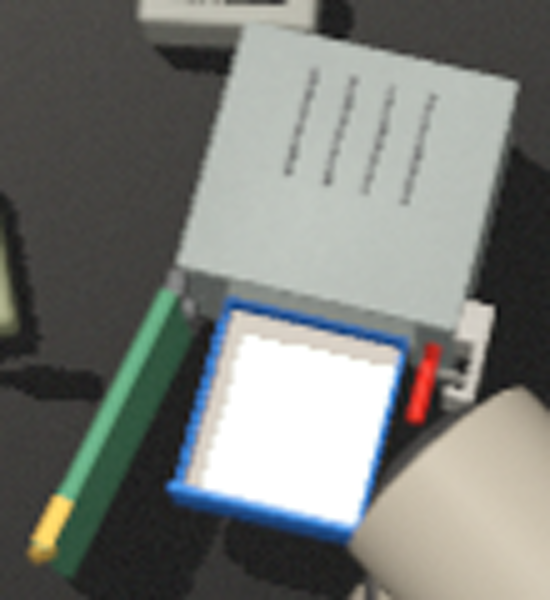

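Wrist view: the small yellow radio has top-face corners near (257,118), (289,124), (272,200) and (242,194), antenna upward. The top crop gives the locker corners, the tray front plate and the door.

```bash
python3 - <<'E'
from h import *
c=snap('wrist'); hsv=cv2.cvtColor(c['img'],cv2.COLOR_RGB2HSV)
m=cv2.inRange(hsv,(24,150,60),(35,255,255)); m[215:]=0
m=cv2.morphologyEx(m,cv2.MORPH_CLOSE,np.ones((25,25)))
n,l,s,_=cv2.connectedComponentsWithStats(m); k=1+s[1:,4].argmax(); r=cv2.minAreaRect(cv2.findContours((l==k).astype('uint8'),0,2)[0][0])
b=cv2.boxPoints(r); B=np.array([ray(c,*p,28) for p in b]); print(r,B.round(0)); print('centre',B.mean(0), [np.linalg.norm(B[i]-B[i-1]).round(1) for i in range(4)])
e=[B[1]-B[0],B[2]-B[1]]; e=max(e,key=np.linalg.norm); print('yaw',np.arctan2(e[1],e[0])%np.pi, get_obs()['tcp_rot'])
t=snap('top')
g=lambda x,y,z: ray(t,x/5+170,y/5+95,z)[:2]
P=np.array([g(245,22,120),g(518,85,120),g(455,338,120),g(178,265,120)]); print(P.round(0))
model=np.array([[100,105],[100,-105],[-100,-105],[-100,105.]])
Mc=P.mean(0); H=(model).T@(P-Mc); th=np.arctan2(H[0,1]-H[1,0],H[0,0]+H[1,1]); print('locker',Mc,th)
R=np.array([[np.cos(th),-np.sin(th)],[np.sin(th),np.cos(th)]]); print((P-(Mc+model@R.T)).round(0))
for n,a in dict(tFL=(170,488,100),tFR=(350,535,100),tBL=(228,300,76),tBR=(408,345,76),hinge=(180,290,118),edge=(40,548,116),pin=(415,420,100),s1=(460,405,119),s2=(490,305,119)).items():
    q=g(*a); print(n,q.round(0),'locker frame',(R.T@(q-Mc)).round(0))
E
```

```text
((264.3509521484375, 158.6282958984375), (35.93626403808594, 81.82411193847656), 10.619654655456543) [[ 466. -385.   28.]
 [ 562. -376.   28.]
 [ 566. -417.   28.]
 [ 470. -428.   28.]]
centre [ 515.6930646  -401.44683182   28.        ] [np.float64(43.5), np.float64(96.0), np.float64(40.7), np.float64(96.5)]
yaw 0.08865163117287951 [ 3.14111060e+00 -9.90125210e-05  2.81009882e-01]
[[821. 148.]
 [782. -59.]
 [582. -23.]
 [627. 183.]]
locker [703.04849599  62.25065509] -0.19065835394917025
[[ 0.  2.]
 [ 0.  0.]
 [-3. -1.]
 [ 2. -1.]]
tFL [464. 178.] locker frame [-257.   68.]
tFR [436.  45.] locker frame [-259.  -67.]
tBL [616. 149.] locker frame [-102.   69.]
tBR [588.  12.] locker frame [-103.  -71.]
hinge [608. 180.] locker frame [-115.   98.]
edge [411. 265.] locker frame [-325.  143.]
pin [524.   3.] locker frame [-164.  -92.]
s1 [532. -29.] locker frame [-150. -122.]
s2 [609. -47.] locker frame [ -72. -125.]
```

```bash
python3 -m handwheel '[[[12,-6,-40],[0,0,-0.18]],[[0,0,-50],[0,0,0]],[[0,0,-50],[0,0,0]],[[0,0,-40],[0,0,0]],[[0,0,-25],[0,0,0]],[[0,0,-18],[0,0,0]],[[0,0,0],[0,0,0]]]' 0
python3 -c "
from h import *
print(get_obs()['tool_pos'],get_obs()['tcp_rot'])"
python3 -m handwheel '[[[0,0,0],[0,0,0]],[[0,0,0],[0,0,0]],[[0,0,0],[0,0,0]],[[0,0,0],[0,0,0]],[[0,0,0],[0,0,0]],[[0,0,0],[0,0,0]]]' 1
```

```text
time: 3.55
tool_pos: [517.3, -400.2, 24.8]
tcp_rot: [-3.14, 0.001, 0.102]
contact_force: [-0.8, 0.1, -0.1]
grip_width: 91.8
[ 517.2658876  -400.23102616   24.82016793] [-3.14029230e+00  1.18857340e-03  1.02367306e-01]
time: 4.3
tool_pos: [517.9, -400.5, 25.8]
tcp_rot: [3.141, -0.0, 0.103]
contact_force: [-0.0, -1.9, 0.7]
grip_width: 39.7
```

```bash
python3 -m handwheel '[[[0,0,15],[0,0,0]],[[0,0,45],[0,0,0]],[[0,10,50],[0,0,0]],[[0,40,50],[0,0,0]],[[0,50,20],[0,0,0]],[[0,55,0],[0,0,-0.1]],[[0,55,0],[0,0,-0.1]],[[0,55,0],[0,0,-0.095]],[[0,55,0],[0,0,0]],[[0,55,0],[0,0,0]],[[0,50,0],[0,0,0]],[[0,40,0],[0,0,0]]]'
python3 -m handwheel '[[[0,25,0],[0,0,0]],[[0,8,0],[0,0,0]],[[0,0,0],[0,0,0]],[[0,0,0],[0,0,0]]]'
python3 - <<'E'
from h import *
c=snap('wrist','w2.png'); print(get_obs()['tool_pos'],get_obs()['tcp_rot'])
spots(c,'wrist',['tray_floor','tray_front','radio'])
E
```

```text
time: 5.8
tool_pos: [517.5, 65.7, 205.6]
tcp_rot: [-3.141, -0.001, -0.191]
contact_force: [0.5, -0.3, -1.3]
grip_width: 39.8
time: 6.3
tool_pos: [517.9, 95.7, 204.7]
tcp_rot: [3.141, -0.0, -0.193]
contact_force: [-0.4, -0.8, -1.3]
grip_width: 39.5
[517.95044446  95.60640087 204.63584223] [ 3.14125440e+00 -8.14515354e-05 -1.93553349e-01]
wrist tray_floor 0.63 [569.  85.  55.] [257. 125.]
wrist tray_front 0.76 [565.  84.  57.] [259. 129.]
wrist radio 0.87 [544.  91. 212.] [255. 205.]
wrist radio 0.18 [572. 202.  92.] [115. 153.]
```

View pics/w2.png

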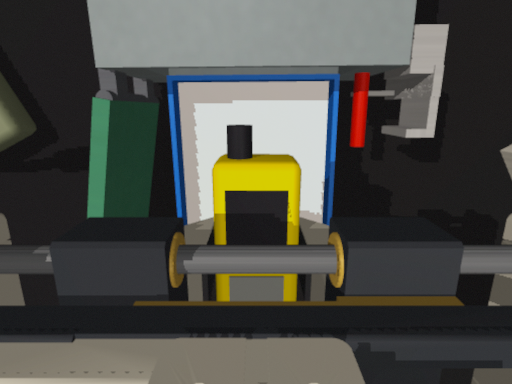

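View: the radio (257,230) hangs centred between the tray walls (columns 172 and 338), square to the tray. I lower it now.

```bash
python3 -m handwheel '[[[0,0,-40],[0,0,0]],[[0,0,-40],[0,0,0]],[[0,0,-25],[0,0,0]],[[0,0,-10],[0,0,0]],[[0,0,-4],[0,0,0]],[[0,0,0],[0,0,0]],[[0,0,0],[0,0,0]]]'
```

```text
time: 7.38
tool_pos: [518.4, 96.7, 86.5]
tcp_rot: [-3.141, -0.002, -0.192]
contact_force: [-0.6, 0.5, -1.1]
grip_width: 39.7
```

```bash
python3 -m handwheel '[[[0,0,-2],[0,0,0]],[[0,0,-1],[0,0,0]],[[0,0,0],[0,0,0]]]'; python3 -m handwheel '[[[0,0,-1],[0,0,0]],[[0,0,0],[0,0,0]]]'
```

```text
time: 7.75
tool_pos: [517.8, 96.7, 82.5]
tcp_rot: [3.141, 0.0, -0.192]
contact_force: [0.0, -0.2, -1.9]
grip_width: 39.7
time: 8.0
tool_pos: [518.0, 96.7, 81.8]
tcp_rot: [-3.142, -0.0, -0.192]
contact_force: [0.1, 0.6, 0.5]
grip_width: 39.8
```

```bash
python3 -m handwheel '[[[0,0,0],[0,0,0]],[[0,0,0],[0,0,0]],[[0,0,0],[0,0,0]],[[0,0,0],[0,0,0]]]' 0.35; python3 -m handwheel '[[[0,0,15],[0,0,0]],[[0,0,40],[0,0,0]],[[0,0,50],[0,0,0]],[[-50,10,20],[0,0,0]],[[-50,10,0],[0,0,0]],[[-30,6,0],[0,0,0]],[[0,0,0],[0,0,0]],[[0,0,0],[0,0,0]]]' 1
python3 - <<'E'
from h import *
c=snap('wrist','w3.png'); 
spots(c,'wrist',['tray_floor','tray_front','radio'])
E
```

```text
time: 8.5
tool_pos: [517.8, 96.7, 81.5]
tcp_rot: [3.142, 0.0, -0.192]
contact_force: [-0.2, 0.1, 0.6]
grip_width: 59.6
time: 9.5
tool_pos: [388.8, 122.7, 207.5]
tcp_rot: [-3.141, -0.002, -0.192]
contact_force: [-0.1, -0.4, -0.3]
grip_width: 0.6
wrist tray_floor 0.81 [500. 114.  55.] [242.  57.]
wrist tray_floor 0.28 [490. 229.  96.] [96. 92.]
wrist tray_front 0.86 [495. 113.  59.] [244.  62.]
wrist radio 0.63 [507.  98.  88.] [259.  36.]
```

View pics/w3.png

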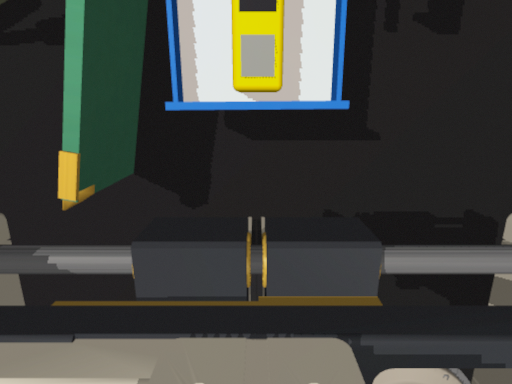

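View: the radio lies keys up in the tray, upright at (258,40), inside the blue walls. Now I push the tray in.

```bash
python3 -m handwheel '[[[0,0,-50],[0,0,0]],[[20,-4,-45],[0,0,0]],[[14,-3,-8],[0,0,0]],[[6,-1,0],[0,0,0]],[[5,-1,0],[0,0,0]],[[5,-1,0],[0,0,0]],[[5,-1,0],[0,0,0]],[[5,-1,0],[0,0,0]]]'; python3 -m handwheel '[[[6,-1,0],[0,0,0]],[[8,-1.5,0],[0,0,0]],[[10,-2,0],[0,0,0]],[[10,-2,0],[0,0,0]],[[10,-2,0],[0,0,0]],[[10,-2,0],[0,0,0]],[[10,-2,0],[0,0,0]],[[10,-2,0],[0,0,0]],[[10,-2,0],[0,0,0]],[[10,-2,0],[0,0,0]]]'
```

```text
time: 10.7
tool_pos: [447.8, 110.8, 103.9]
tcp_rot: [3.142, 0.0, -0.192]
contact_force: [-2.0, 0.9, 1.7]
grip_width: 0.7
time: 11.95
tool_pos: [542.5, 92.0, 103.5]
tcp_rot: [3.141, 0.0, -0.192]
contact_force: [-2.0, 2.4, -0.0]
grip_width: 0.4
```

```bash
python3 -m handwheel '[[[10,-2,0],[0,0,0]],[[10,-2,0],[0,0,0]],[[8,-1.5,0],[0,0,0]],[[5,-1,0],[0,0,0]],[[4,-0.8,0],[0,0,0]],[[4,-0.8,0],[0,0,0]]]'; python3 -m handwheel '[[[3,-0.6,0],[0,0,0]],[[3,-0.6,0],[0,0,0]],[[2,-0.4,0],[0,0,0]]]';
```

```text
time: 12.7
tool_pos: [583.0, 84.1, 103.6]
tcp_rot: [3.142, 0.0, -0.192]
contact_force: [-2.1, 1.6, 0.4]
grip_width: 0.3
time: 13.08
tool_pos: [591.0, 82.5, 103.6]
tcp_rot: [3.142, -0.0, -0.192]
contact_force: [-1.3, 1.1, -0.5]
grip_width: 0.5
```

```bash
python3 -m handwheel '[[[2,-0.4,0],[0,0,0]],[[2,-0.4,0],[0,0,0]],[[2,-0.4,0],[0,0,0]]]';python3 -m handwheel '[[[2,-0.4,0],[0,0,0]],[[2,-0.4,0],[0,0,0]]]'; python3 -c "
from h import *
c=snap('top','top2.png'); cv2.imwrite('pics/topM.png',cv2.resize(cv2.imread('pics/top2.png')[95:215,170:280],None,fx=5,fy=5,interpolation=cv2.INTER_CUBIC))"
```

```text
time: 13.45
tool_pos: [597.0, 81.3, 103.6]
tcp_rot: [3.141, 0.0, -0.192]
contact_force: [-1.6, 1.4, 0.4]
grip_width: 0.8
time: 13.7
tool_pos: [600.9, 80.5, 103.5]
tcp_rot: [3.142, 0.0, -0.192]
contact_force: [-3.8, 2.5, 0.8]
grip_width: 0.7
```

```bash
python3 -m handwheel '[[[1,-0.2,0],[0,0,0]],[[0,0,0],[0,0,0]]]';python3 -m handwheel '[[[1,-0.2,0],[0,0,0]],[[0,0,0],[0,0,0]]]'
```

```text
time: 14.0
tool_pos: [600.9, 80.5, 103.5]
tcp_rot: [3.141, 0.002, -0.192]
contact_force: [-5.6, 1.7, 3.1]
grip_width: 0.2
time: 14.25
tool_pos: [600.9, 80.4, 103.5]
tcp_rot: [3.141, 0.004, -0.192]
contact_force: [-8.8, 3.4, 5.2]
grip_width: -0.2
```

Tray is at its end stop (position unchanged while the force rises). I retreat and go over to the outer side of the door.

```bash
python3 -m handwheel '[[[-5,1,0],[0,0,0]],[[-25,5,0],[0,0,0]],[[-40,8,30],[0,0,0]],[[-10,10,60],[0,0,0]],[[0,40,20],[0,0,0]],[[0,45,0],[0,0,0]],[[0,45,0],[0,0,0]],[[0,45,0],[0,0,0]],[[0,25,0],[0,0,0]],[[0,0,0],[0,0,0]]]'
python3 - <<'E'
from h import *
o=get_obs();print(o['tool_pos'])
c=snap('wrist','w4.png'); spots(c,'wrist',['door','door_edge','door_hinge','tray_front','radio'])
t=snap('top','top3.png'); cv2.imwrite('pics/pair.png',np.hstack([cv2.imread('pics/w4.png'),cv2.resize(cv2.imread('pics/top3.png')[95:215,180:270],(288,384),interpolation=cv2.INTER_CUBIC)]))
import pickle; pickle.dump((c,t),open('ct.pkl','wb'))
E
```

```text
time: 15.5
tool_pos: [522.9, 305.4, 213.4]
tcp_rot: [-3.141, -0.001, -0.19]
contact_force: [1.3, 0.2, -0.2]
grip_width: 0.5
[522.89588361 305.44565572 213.39153212]
wrist door 0.97 [553. 218.  92.] [354. 134.]
wrist door_edge 0.92 [554. 213.  94.] [361. 133.]
wrist door_hinge 0.97 [553. 212. 101.] [364. 134.]
wrist tray_front 0.66 [617. 118.  85.] [469.  28.]
wrist tray_front 0.31 [552. 215.  94.] [358. 135.]
```

View pics/pair.png

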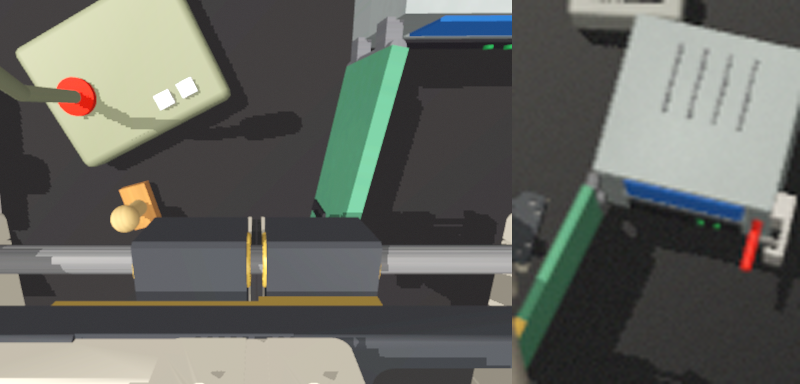

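View: the tray is in (blue front flush with the locker), the stamp and mic are clear, and the door's top band runs from (397,46) to (353,217). I compute the door line and the push path.

```bash
cat > path.py <<'E'
import numpy as np
L=np.array([703.,62.3]); th=-0.191
R=np.array([[np.cos(th),-np.sin(th)],[np.sin(th),np.cos(th)]])
toL=lambda q:R.T@(np.array(q)[:2]-L)
toW=lambda q:L+R@np.array(q)
H=np.array([-112.,101.])
def C(a,gap=0,r=175,hx=9.5,hy=19):
    h=hx*abs(np.cos(a))+hy*abs(np.sin(a))
    return H+r*np.array([-np.sin(a),-np.cos(a)])+(6+h+gap)*np.array([-np.cos(a),np.sin(a)])
E
python3 - <<'E'
from h import *; import pickle; from path import *
c,t=pickle.load(open('ct.pkl','rb'))
A=toL(ray(c,397,46,118));B=toL(ray(c,353,217,118)); print(A,B); d=B-A; print('theta',np.arctan2(-d[0],-d[1]))
print('outer',toL(ray(c,387,45,118)),toL(ray(c,341,217,118)))
print('tool L',toL(get_obs()['tool_pos']))
for a in np.arange(1.8,-.01,-.1): print(round(a,2),toW(C(a)).round(0),C(a).round(0))
E
```

```text
[-113.8767892   107.38421436] [-239.24643235  127.82458164]
theta 1.7324150759478127
outer [-113.24480143  114.37842762] [-239.25581594  137.36342717]
tool L [-222.27714399  202.29466318]
1.8 [463. 278.] [-276.  167.]
1.7 [454. 263.] [-282.  149.]
1.6 [447. 246.] [-286.  131.]
1.5 [442. 229.] [-288.  114.]
1.4 [438. 213.] [-289.   97.]
1.3 [436. 196.] [-288.   80.]
1.2 [435. 178.] [-285.   63.]
1.1 [436. 161.] [-280.   46.]
1.0 [440. 143.] [-274.   29.]
0.9 [445. 126.] [-266.   13.]
0.8 [451. 109.] [-256.   -2.]
0.7 [460.  93.] [-244.  -16.]
0.6 [471.  77.] [-231.  -30.]
0.5 [483.  63.] [-216.  -41.]
0.4 [496.  50.] [-201.  -52.]
0.3 [511.  38.] [-183.  -60.]
0.2 [528.  28.] [-165.  -67.]
0.1 [545.  20.] [-147.  -71.]
-0.0 [564.  14.] [-127.  -74.]
```

```bash
python3 -m handwheel '[[[0,0,-50],[0,0,0]],[[-20,0,-45],[0,0,0]],[[-37,-4,-15],[0,0,0]],[[0,-10,0],[0,0,0]],[[0,-8,0],[0,0,0]],[[-3,-8,0],[0,0,0]],[[-3,-8,0],[0,0,0]],[[-5,-10,0],[0,0,0]],[[-5,-13,0],[0,0,0]],[[-4,-14,0],[0,0,0]]]'; python3 -m handwheel '[[[-3,-14,0],[0,0,0]],[[-3,-14,0],[0,0,0]],[[-2,-14,0],[0,0,0]],[[0,-14,0],[0,0,0]],[[0,-14,0],[0,0,0]],[[2,-14,0],[0,0,0]],[[3,-14,0],[0,0,0]],[[4,-14,0],[0,0,0]],[[5,-14,0],[0,0,0]]]'
python3 -c "
from h import *
c=snap('top','top4.png'); cv2.imwrite('pics/top4c.png',cv2.resize(cv2.imread('pics/top4.png')[115:215,170:280],None,fx=5,fy=5,interpolation=cv2.INTER_CUBIC))"
```

```text
time: 17.1
tool_pos: [445.4, 228.2, 103.6]
tcp_rot: [3.141, 0.0, -0.192]
contact_force: [0.8, 1.0, -0.3]
grip_width: 0.5
time: 18.23
tool_pos: [452.2, 102.1, 103.5]
tcp_rot: [3.142, 0.0, -0.192]
contact_force: [0.1, 0.1, -0.5]
grip_width: 0.5
```

View pics/top4c.png

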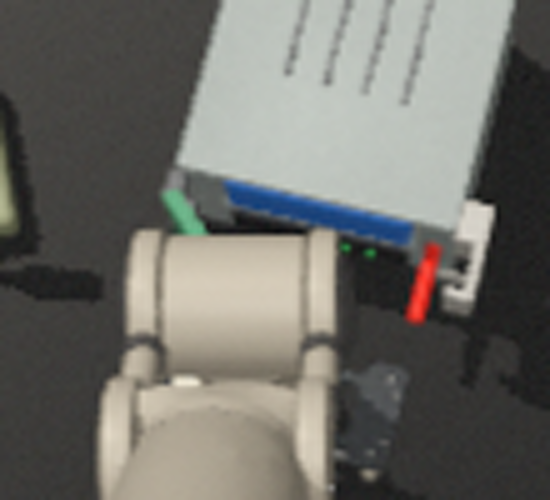

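View: the door (green, (172,185)→(200,235)) is swinging in, some 0.75 rad open. I carry on gently.

```bash
python3 -m handwheel '[[[6,-9,0],[0,0,0]],[[7,-9,0],[0,0,0]],[[7,-9,0],[0,0,0]],[[8,-8,0],[0,0,0]],[[8,-7,0],[0,0,0]],[[8,-7,0],[0,0,0]]]'; python3 -m handwheel '[[[5,-4,0],[0,0,0]],[[5,-4,0],[0,0,0]],[[4,-3,0],[0,0,0]],[[4,-2,0],[0,0,0]]]'
```

```text
time: 19.02
tool_pos: [496.4, 53.6, 103.5]
tcp_rot: [3.142, 0.0, -0.192]
contact_force: [-1.2, 1.0, 0.4]
grip_width: 0.4
time: 19.52
tool_pos: [513.9, 40.9, 103.5]
tcp_rot: [3.141, 0.0, -0.192]
contact_force: [-0.6, -0.9, 0.3]
grip_width: 0.2
```

```bash
python3 -m handwheel '[[[3,-2,0],[0,0,0]],[[3,-2,0],[0,0,0]],[[3,-2,0],[0,0,0]]]'; python3 -m handwheel '[[[2,-1,0],[0,0,0]],[[2,-1,0],[0,0,0]]]'; python3 -m handwheel '[[[2,-1,0],[0,0,0]],[[2,-1,0],[0,0,0]]]'
```

```text
time: 19.9
tool_pos: [522.8, 35.2, 103.5]
tcp_rot: [-3.141, 0.001, -0.192]
contact_force: [-1.8, 1.3, 0.0]
grip_width: 0.1
time: 20.15
tool_pos: [526.8, 33.2, 103.5]
tcp_rot: [-3.142, 0.0, -0.192]
contact_force: [-0.6, 1.7, -0.0]
grip_width: 0.2
time: 20.4
tool_pos: [530.9, 31.1, 103.5]
tcp_rot: [3.142, 0.0, -0.192]
contact_force: [-0.6, 1.9, 0.0]
grip_width: 0.4
```

```bash
for i in 1; do python3 -m handwheel '[[[1.5,-0.7,0],[0,0,0]],[[1.5,-0.7,0],[0,0,0]]]'; done; python3 -m handwheel '[[[1.5,-0.6,0],[0,0,0]],[[1.5,-0.6,0],[0,0,0]]]'; python3 -m handwheel '[[[1.5,-0.6,0],[0,0,0]]]'
```

```text
time: 20.65
tool_pos: [533.9, 29.7, 103.5]
tcp_rot: [3.142, 0.0, -0.192]
contact_force: [-1.0, 2.3, -0.5]
grip_width: 0.8
time: 20.9
tool_pos: [536.9, 28.5, 103.5]
tcp_rot: [3.142, 0.0, -0.192]
contact_force: [0.3, 1.6, -0.9]
grip_width: 0.5
time: 21.02
tool_pos: [538.4, 27.9, 103.5]
tcp_rot: [3.141, 0.0, -0.192]
contact_force: [-1.3, 1.3, -0.7]
grip_width: 0.1
```

```bash
python3 -m handwheel '[[[1.5,-0.6,0],[0,0,0]],[[1,-0.4,0],[0,0,0]]]'; python3 -m handwheel '[[[1,-0.4,0],[0,0,0]],[[1,-0.4,0],[0,0,0]]]';python3 -m handwheel '[[[1,-0.4,0],[0,0,0]],[[1,-0.4,0],[0,0,0]]]'
```

```text
time: 21.28
tool_pos: [540.0, 27.3, 103.5]
tcp_rot: [-3.141, 0.002, -0.192]
contact_force: [-5.4, 3.9, 3.2]
grip_width: 0.5
time: 21.52
tool_pos: [541.6, 26.7, 103.4]
tcp_rot: [-3.141, 0.003, -0.192]
contact_force: [-6.4, 4.5, 2.3]
grip_width: 0.5
time: 21.78
tool_pos: [543.9, 25.8, 103.5]
tcp_rot: [-3.141, 0.002, -0.192]
contact_force: [-2.2, 2.7, -0.4]
grip_width: 0.1
```

```bash
python3 -c "
from h import *
from path import *
c=snap('top','top5.png'); cv2.imwrite('pics/top5c.png',cv2.resize(cv2.imread('pics/top5.png')[115:215,170:280],None,fx=5,fy=5,interpolation=cv2.INTER_CUBIC)); print(toL(get_obs()['tool_pos']))"
```

```text
[-148.68903065  -66.13911808]
```

View pics/top5c.png

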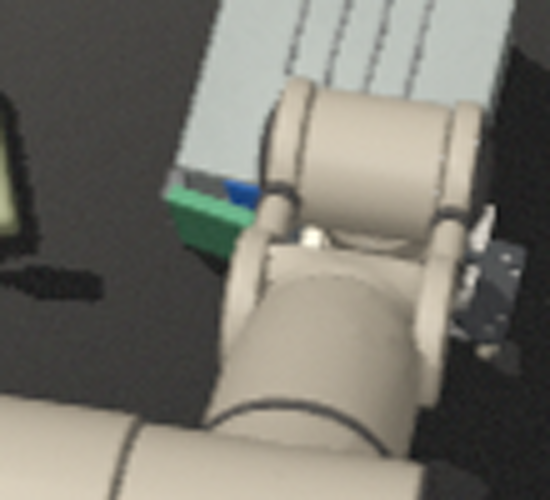

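View: the door is nearly closed (green face (165,190)→(250,240), ~0.1 rad). The force rose to 8 N and then dropped, as the bolt snapping out would do. I push on to feel the buffer.

```bash
python3 -m handwheel '[[[0.5,-0.2,0],[0,0,0]],[[0,0,0],[0,0,0]]]'; python3 -m handwheel '[[[0.5,-0.2,0],[0,0,0]],[[0,0,0],[0,0,0]]]'; python3 -m handwheel '[[[0.5,-0.2,0],[0,0,0]],[[0,0,0],[0,0,0]]]'
```

```text
time: 22.08
tool_pos: [545.3, 25.2, 103.4]
tcp_rot: [-3.142, 0.0, -0.192]
contact_force: [-2.4, 3.7, 0.5]
grip_width: 0.3
time: 22.32
tool_pos: [545.8, 24.9, 103.5]
tcp_rot: [3.142, 0.0, -0.192]
contact_force: [-2.0, 3.2, 0.0]
grip_width: 0.3
time: 22.58
tool_pos: [546.3, 24.6, 103.5]
tcp_rot: [3.141, 0.0, -0.192]
contact_force: [-2.7, 3.3, -0.6]
grip_width: 0.3
```

```bash
python3 -m handwheel '[[[0.5,-0.2,0],[0,0,0]],[[0,0,0],[0,0,0]]]'; python3 -m handwheel '[[[0.5,-0.2,0],[0,0,0]],[[0,0,0],[0,0,0]]]'; python3 -m handwheel '[[[0.5,-0.2,0],[0,0,0]],[[0,0,0],[0,0,0]]]'
```

```text
time: 22.82
tool_pos: [546.9, 24.4, 103.5]
tcp_rot: [3.141, 0.0, -0.192]
contact_force: [-2.8, 3.8, -0.6]
grip_width: 0.6
time: 23.08
tool_pos: [547.4, 24.3, 103.5]
tcp_rot: [3.141, -0.0, -0.192]
contact_force: [-2.8, 3.7, -0.8]
grip_width: 0.4
time: 23.32
tool_pos: [547.9, 24.0, 103.5]
tcp_rot: [3.141, -0.0, -0.192]
contact_force: [-2.5, 2.8, -0.9]
grip_width: 0.5
```

```bash
python3 -m handwheel '[[[1,-0.3,0],[0,0,0]],[[0,0,0],[0,0,0]]]'; python3 -m handwheel '[[[1,-0.3,0],[0,0,0]],[[0,0,0],[0,0,0]]]'; python3 -m handwheel '[[[1,-0.3,0],[0,0,0]],[[0,0,0],[0,0,0]]]'
```

```text
time: 23.58
tool_pos: [549.0, 23.7, 103.5]
tcp_rot: [3.141, -0.0, -0.192]
contact_force: [-2.4, 2.6, -2.1]
grip_width: 0.2
time: 23.82
tool_pos: [549.8, 23.4, 103.6]
tcp_rot: [3.141, 0.0, -0.192]
contact_force: [-2.5, 2.8, -0.1]
grip_width: 0.8
time: 24.08
tool_pos: [550.2, 23.3, 103.5]
tcp_rot: [3.141, 0.002, -0.192]
contact_force: [-5.2, 2.5, 1.4]
grip_width: 0.2
```

```bash
python3 -m handwheel '[[[0.5,-0.1,0],[0,0,0]],[[0,0,0],[0,0,0]]]'; python3 -m handwheel '[[[0.5,-0.1,0],[0,0,0]],[[0,0,0],[0,0,0]]]'
```

```text
time: 24.32
tool_pos: [550.3, 23.2, 103.5]
tcp_rot: [3.141, 0.002, -0.192]
contact_force: [-6.1, 2.7, 2.2]
grip_width: 0.4
time: 24.58
tool_pos: [550.5, 23.2, 103.5]
tcp_rot: [3.141, 0.003, -0.192]
contact_force: [-8.4, 3.0, 3.0]
grip_width: 0.3
```

```bash
python3 -m handwheel '[[[0.5,-0.1,0],[0,0,0]],[[0,0,0],[0,0,0]]]'; python3 -m handwheel '[[[0.4,-0.1,0],[0,0,0]],[[0,0,0],[0,0,0]]]'
```

```text
time: 24.82
tool_pos: [550.7, 23.2, 103.5]
tcp_rot: [3.141, 0.004, -0.192]
contact_force: [-8.3, 4.0, 4.1]
grip_width: 0.2
time: 25.08
tool_pos: [550.8, 23.1, 103.5]
tcp_rot: [3.141, 0.004, -0.192]
contact_force: [-10.0, 3.2, 5.2]
grip_width: 0.7
```

```bash
python3 -m handwheel '[[[0.5,-0.1,0],[0,0,0]],[[0,0,0],[0,0,0]]]'; python3 -m handwheel '[[[0.3,-0.1,0],[0,0,0]],[[0,0,0],[0,0,0]]]'
```

```text
time: 25.32
tool_pos: [551.0, 23.1, 103.5]
tcp_rot: [3.141, 0.005, -0.192]
contact_force: [-10.3, 4.3, 5.8]
grip_width: 0.6
time: 25.58
tool_pos: [551.1, 23.0, 103.5]
tcp_rot: [3.141, 0.006, -0.192]
contact_force: [-11.0, 3.8, 5.8]
grip_width: 0.1
```

```bash
python3 -m handwheel '[[[-2,0.4,0],[0,0,0]],[[-2,0.4,0],[0,0,0]],[[-1,0.2,0],[0,0,0]],[[0,0,0],[0,0,0]]]'; python3 -m handwheel '[[[-3,0.6,0],[0,0,0]],[[0,0,0],[0,0,0]]]'; python3 -m handwheel '[[[-3,0.6,0],[0,0,0]],[[-3,0.6,0],[0,0,0]],[[0,0,0],[0,0,0]]]'; python3 -m handwheel '[[[-15,3,0],[0,0,0]],[[-30,6,0],[0,0,0]],[[-30,6,30],[0,0,0]],[[-40,8,50],[0,0,0]],[[-20,4,40],[0,0,0]],[[0,0,0],[0,0,0]],[[0,0,0],[0,0,0]]]'
python3 - <<'E'
from h import *
w4=snap('wrist','w5.png'); spots(w4,'wrist',['door','door_edge'])
t=snap('top','top6.png'); cv2.imwrite('pics/pair2.png',np.hstack([cv2.imread('pics/w5.png'),cv2.resize(cv2.imread('pics/top6.png')[95:215,180:270],(288,384),interpolation=cv2.INTER_CUBIC)]))
import pickle; pickle.dump((w4,t),open('ct.pkl','wb'))
E
```

```text
time: 26.08
tool_pos: [549.3, 23.2, 103.9]
tcp_rot: [3.141, -0.002, -0.192]
contact_force: [0.2, -0.9, 0.3]
grip_width: 0.4
time: 26.32
tool_pos: [545.6, 24.1, 103.6]
tcp_rot: [3.141, -0.0, -0.192]
contact_force: [-0.8, 0.3, -0.6]
grip_width: 0.4
time: 26.7
tool_pos: [539.3, 25.5, 103.6]
tcp_rot: [3.142, 0.0, -0.192]
contact_force: [0.3, 0.0, 0.2]
grip_width: 0.5
time: 27.58
tool_pos: [405.9, 52.1, 221.7]
tcp_rot: [3.142, -0.0, -0.192]
contact_force: [0.1, 0.2, -0.0]
grip_width: 0.3
wrist door 0.96 [568.  56.  26.] [220.  10.]
wrist door_edge 0.84 [573.  54.  27.] [222.   5.]
```

View pics/pair2.png

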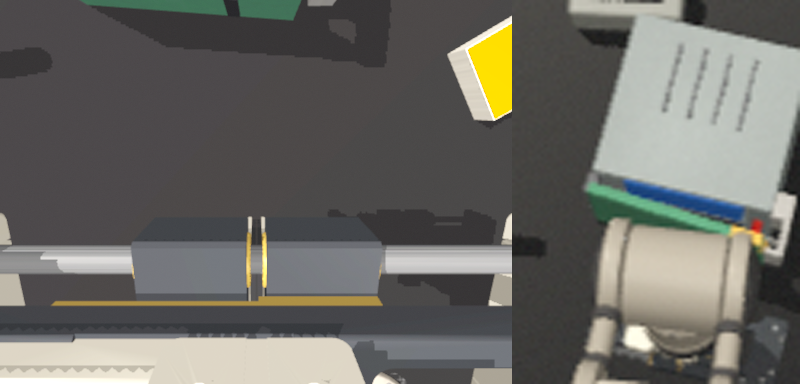

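View: the door is closed onto the strike, with the brass bolt at (745,237) beside the bracket. It stayed there after letting go. I check its angle from the door's lower edge in the wrist view, after waiting a moment.

```bash
python3 -m handwheel '[[[-30,6,20],[0,0,0]],[[0,0,0],[0,0,0]],[[0,0,0],[0,0,0]],[[0,0,0],[0,0,0]]]'
python3 - <<'E'
from h import *; import pickle; from path import *
c,t=pickle.load(open('ct.pkl','rb'))
A=toL(ray(c,80,4,6));B=toL(ray(c,297,20,6)); d=B-A; print(A,B,'theta bottom edge',np.arctan2(-d[0],-d[1]))
g=lambda x,y,z: toL(ray(t,180+(x-512)*90/288,95+y*120/384,z))
A=g(590,186,118);B=g(752,230,118); d=B-A; print(A,B,'theta top',np.arctan2(-d[0],-d[1]))
s=snap('scene','scene9.png'); n=snap('top'); spots(n,'top',['door','stapler','notes','mic','bell','pencup','stamp'])
print('pred edge px scene', [np.round(pix(s,np.r_[toW(H+210*np.array([-np.sin(a),-np.cos(a)])),118])) for a in(0,.1,.24,.35)])
cv2.imwrite('pics/s9c.png',cv2.resize(cv2.imread('pics/scene9.png')[160:320,230:370],None,fx=4,fy=4,interpolation=cv2.INTER_CUBIC)[:600])
E
```

```text
time: 28.28
tool_pos: [376.2, 58.0, 241.4]
tcp_rot: [3.141, 0.001, -0.192]
contact_force: [0.3, 0.1, 0.3]
grip_width: 0.2
[-119.41352938  113.09987461] [-134.47392782 -108.59020316] theta bottom edge 0.0678302527563186
[-117.18264586  103.46511621] [-122.77983808  -88.941173  ] theta top 0.029082282894368986
top door 0.57 [579.  90.  87.] [231. 164.]
top stapler 0.72 [ 612. -271.   38.] [326. 165.]
top stapler 0.63 [ 628. -440.   26.] [369. 164.]
top notes 0.67 [ 459. -220.   35.] [312. 203.]
top mic 0.74 [637. 411.  37.] [149. 149.]
top bell 0.69 [ 629. -443.   26.] [370. 164.]
top bell 0.65 [637. 412.  34.] [149. 149.]
top pencup 0.95 [ 796. -180.   59.] [304. 116.]
top pencup 0.17 [612.  80.  87.] [234. 156.]
top stamp 0.58 [500. 440.  13.] [139. 185.]
pred edge px scene [array([262., 214.]), array([263., 209.]), array([266., 202.]), array([270., 197.])]
```

View pics/s9c.png

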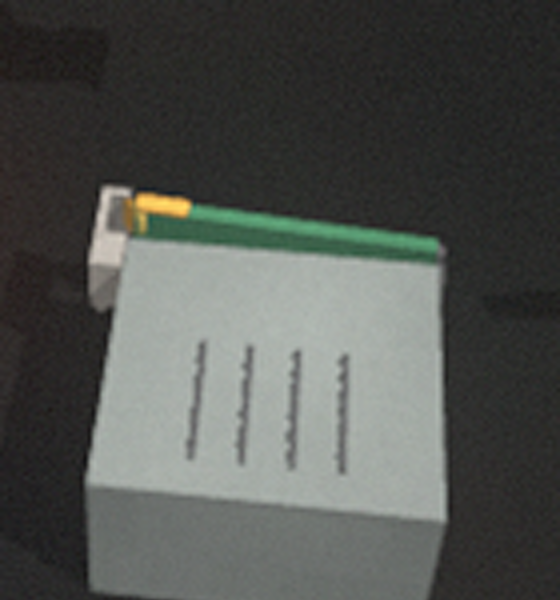

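View: the bolt at (135,210) sits behind the strike's hook. The door edge is at full-picture pixel ~(263,210), which matches about 0.08 rad, so it is latched. The bystanders are unmoved.

```bash
python3 -c "
from plant import bot
print(bot.close_job())"
```

```text
the job is handed in; nothing more can be done
None
```

The job is handed in at about 28 s of the 72 s allowed; no verdict was reported. I laid the smaller yellow radio keys up in the tray, slid the tray in to its end stop, and pushed the door shut until it held.

- **Radio and tray:** The close-up after letting go showed the radio upright inside the tray walls. The tray reached its end stop, with the force rising while the tray no longer moved. The radio could not be seen once the tray was in.
- **Door:** It met the resistance peak at about 8 N, then a drop, then a buffer-like stiffness. I pushed to a peak reading of about 13 N (limit 18 N). On release the force vanished within 1–2 mm and the door stayed put. About 2 s later the picture showed the bolt behind the strike.
- **Door angle:** The estimates disagree somewhat: 0.03, 0.07 and about 0.08 rad. All are below 0.16 rad and well below the 0.24 rad of an unlatched door.
- **Disagreement with the description:** I felt the buffer roughly 9 mm after the force drop, not the 1–2 mm stated. The drop I felt may therefore not have been the moment the bolt snapped. The final picture and the door staying shut both say it is latched.
- **Other things on the desk:** All six were found within about 5 mm of where they started, which is about as fine as the detector can measure. The arm ended clear of everything.

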